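# Shut the battery flap of an alarm unit

## Robot

A 7-joint arm with a two-finger parallel gripper is mounted at the origin on the work surface. World frame = base frame: x ahead of the robot, y to its left, z up, the work surface at z = 0. Lengths are in m, angles in rad, forces in N, time in s.
With the tool pointing down it reaches from about 0.425 to 0.925 m from the base axis. Payload 6.8 kg.
Tool frame: the origin (TCP) lies at the very end of the fingers, on their centre line; the grasp point (between the pads) lies 19 mm behind it; y points along the fingers, z is the direction in which the jaws open and shut, and the axes are right-handed (so a half turn about y gives the same grasp; the last joint's range is limited). The gripper opens to 88 mm and grips with 3 to 60 N. Pads are 20 mm wide; open, the fingers measure 115 mm over their backs; the gripper's body (75 mm by 178 mm) begins 61 mm behind the grasp point.
Start: joints at [1.189, 0.477, 0.022, 1.555, -0.011, 1.109, -0.083], TCP at [0.183, -0.65, 0.193] pointing down, gripper open.
Joint ranges: [-2.96, 2.96], [-0.34, 2.1], [-1.41, 1.46], [0.24, 2.44], [-1.37, 4.51], [0.17, 1.92], [-2.96, 2.96]. Speed limits (rad/s): [2.39, 2.39, 3.14, 3.14, 3.14, 3.14, 3.14].

## Interface

Orientations are given as a unit quaternion [x, y, z, w].
In Python, from bench import telemetry, vision, workorder gives the robot as it stands.
- The arm moves only by the shell command python3 -m jog 'ROWS' [OPENING] [FORCE]. ROWS is text: rows parted by semicolons, each of 6 numbers parted by spaces: the shift along the tool's x, y, z in mm, then the turn, a rotation vector about the tool's x, y, z in rad. A call has 1 to 12 rows; each row shifts and turns the commanded pose from where the row before left it, along the tool's axes as they then stand; what a row does not reach is not made up. A row lasts 1/10 s, in which the tool goes at most 50 mm and 8.59 degrees, less where a joint would pass 70% of its speed; a pose out of reach is approached as far as the arm can. A call with a gripper value outside its range is refused whole. OPENING is the opening, from -1 (shut) to 1 (fully open), set as the call begins (- or left out, the last holds). The fingers move at their own pace and stop on an object; FORCE is the grip in N (left out, the last holds). Time passes only in rows, so rows that do not move let the fingers close. It gives the time, the measured TCP pose, the force and the opening at its end, in the units of the state.
- telemetry.read_state(): the state, without advancing time (a new reading comes with each control period).
- vision.get_image(name): name is "side" or "top" or "wrist"; returns a dict with "pixels" (400x640x3 uint8, red, green, blue), "fx", "fy", "cx", "cy" (pixels), "k1" (the pictures are not rectified: a ray, as slopes to the right and down, at radius r is drawn at 1 + k1 r^2 times it, then the intrinsics apply), "R" (3x3) and "t" (3): a world point X has camera coordinates R X + t; the wrist camera has in their place "tool_from_camera" (4x4, takes a point from camera to tool coordinates, whose origin is the TCP and whose axes are the tool frame's). Camera axes: x right, y down, z forward; pixel columns grow to the right and rows downward; lengths in m; the calibration is good to about 2 mm. A picture is of the moment at which its call begins: read the wrist's pose just before it. There is no depth.
- workorder.sign_off(): hands the job in, once; it reports no verdict.
Trained networks look in a picture, given as the dict that the camera call returned (one of the last four; its "shot" number tells which), for a name from the list of things; names that differ only in an ending like _2 or _b are one class to them, and where a whole thing is asked for, a point or a joint stands for the part that bears it (a point fixed in the world has none). Each returns a list of dicts, best first, with "confidence" (0 to 1); they miss things now and then, are a little off and sometimes report something else, mostly with a low value. They report only what shows in the picture. A call takes as long as a camera call.
- vision.trace(label, picture): "mask" (400x640 bool, what is visible of it) and "position" ([column, row] in pixels, amid what is visible of it).
- vision.spot_point(label, picture): "position" ([column, row] in pixels: a listed point, or the origin of a listed thing).
The state is a dict: "t": time; "q": joint angles; "qvel": joint speeds; "joint_efforts": joint torques, N m; "ee_pos": TCP position; "orientation": TCP orientation; "force": force on the tool from outside, world axes, zero at the start; "ft_torque": the same for the moment, N m; "finger_gap": opening from 0.0 (shut) to 1.0 (fully open).
Only numpy, scipy, OpenCV 4.12 (cv2) and the standard library are available. Lean on these libraries where they do the work, as an engineer would, in place of code of your own. Each camera call takes 0.05 s, during which the arm holds its last target. There are 200 camera calls.

## Task

The battery flap on top of the alarm unit stands open. Using only your fingertips to press and push, gently, fold the flap down over the cells and push it along until its free edge is tucked fully home under the fixed retaining lip, so that it stays shut when you let go. Do not lift the unit or shove it about, and leave everything else where it is.

Things in the scene. Friction and masses are not known exactly. Their poses are not given: they have to be found in the camera images.
- unit: Alarm unit: white case, 200 mm (x) by 160 mm (y) by 62 mm high, 2.2 to 3.1 kg, loose on the table. Origin at the centre of its underside, z up. The flap is hinged on the -x side of the battery bay in its upper face and folds over towards +x, where the lip is. A spare cell and a door contact lie loose on the upper face, about 62 mm to either side (y) of the flap's middle line.
- flap (a joint): Angle of the grey plastic flap: 0 = flat down over the bay, 1.57 = upright, up to 2.1 = leaning back away from the lip. A weak spring (0.04 N m per rad, about 0.07 N m when down) lifts it open again whenever nothing holds it down; slight friction lets it rest anywhere around upright.
- flap_slide (a joint): How far (m) flap and hinge pin are pushed along towards the lip (unit's +x): 0 = drawn back, 0.016 = end stop, fully home. With the flap flat, its edge is 6 mm short of the lip at 0 and 10 mm under it at 0.016. Sliding takes about 2.5 N and it stays where it is left. If pushed along too early, the edge lands on top of the lip and the flap must be drawn back.
- flap_hinge (a point): The middle of the flap's hinge pin, 3 mm above the case's upper face and (at slide 0) 48 mm to the -x side of the unit's middle; it moves with the slide. Axes as the unit's: x towards the lip, y along the pin, z up.
- flap_edge (a point): The middle of the flap's free edge, on its outer face (the upper face when shut), 95 mm from the pin's axis. The flap is a plate 4 mm thick (its mid-plane passes through the pin's axis) and 72 mm wide along the pin. The point's x axis points from the hinge to the edge, its z axis out of the outer face.
- flap_ridge (a point): Foot of the straight finger ridge across the flap's outer face, on its hinge side, 69 mm from the pin's axis; the ridge is 6 mm thick (69 to 75 mm from the pin), 6 mm proud of the outer face and 50 mm wide. A fingertip on its hinge side can press the flap down and push it along. Axes as for flap_edge.
- lip_edge (a point): Fixed grey retaining lip on the case: the middle of the lower edge of its overhang, on the side facing the flap, 7 mm above the case's upper face, 53 mm to the +x side of the unit's middle. The overhang is 50 mm wide (y), 4 mm thick, 15 mm deep (x), closed by a wall behind. The shut flap's top lies 5 mm above the case's upper face. Axes as the unit's.
- spare_cell: Bystander: short black spare cell, 17 mm thick and 34 mm tall, standing loose on the unit's upper face. Origin under its centre.
- door_contact: Bystander: white bar 56 x 13 x 12 mm, loose on the unit's upper face. Origin under its centre.
- screwdriver: Bystander: screwdriver lying on the table.
- keypad: Bystander: white wall keypad 120 x 90 x 25 mm, on the table.
- smoke_head: Bystander: white round smoke detector, 100 mm across, 46 mm high.

How it is judged:
By the outcome, as a careful person would: the job done as asked, in the order asked, and still so for the second after the job is handed in, with the robot touching nothing.
It also fails if it takes over 42 s, if anything falls off the work surface, if the arm or the gripper's body presses on something with over 40 N, if the wrist force passes 120 N, or if a joint passes its speed limit or range.

## Working session

There is one attempt and no reset: what is moved stays moved. The work goes in short steps, Python scripts to look and compute and a shell command to move; the robot and the scene stay as the last step left them, time stands still between calls to the robot, and variables do not carry over. Pictures are saved under pics/ and viewed, about 8 in all and at most 12, crops included, and the job is handed in when it is done.

```bash
mkdir -p pics; cat > h.py <<'E'
import numpy as np, cv2
from scipy.spatial.transform import Rotation as Ro
from bench import telemetry, vision, workorder
def cam(im):
    if "R" in im: return np.array(im["R"]),np.array(im["t"])
    s=im["state"]; T=np.eye(4);T[:3,:3]=Ro.from_quat(s["orientation"]).as_matrix();T[:3,3]=s["ee_pos"]
    W=np.linalg.inv(T@np.array(im["tool_from_camera"])); return W[:3,:3],W[:3,3]
def get(n):
    s=telemetry.read_state(); im=vision.get_image(n); im["state"]=s; return im
def K(im): return np.array([[im["fx"],0,im["cx"]],[0,im["fy"],im["cy"]],[0,0,1.]])
def ray(im,p):
    R,t=cam(im); d=cv2.undistortPoints(np.array([[p]],float),K(im),np.array([im["k1"],0,0,0.]))[0,0]
    return -R.T@t, R.T@np.array([d[0],d[1],1])
def atz(im,p,z):
    o,d=ray(im,p); return o+d*(z-o[2])/d[2]
def tri(obs):
    A=np.zeros((3,3));b=np.zeros(3)
    rs=[ray(*x) for x in obs]
    for o,d in rs:
        d=d/np.linalg.norm(d);P=np.eye(3)-np.outer(d,d);A+=P;b+=P@o
    X=np.linalg.solve(A,b)
    return X,[np.linalg.norm(np.cross(X-o,d/np.linalg.norm(d))) for o,d in rs]
def proj(im,X):
    R,t=cam(im); return cv2.projectPoints(np.atleast_2d(X).astype(float),cv2.Rodrigues(R)[0],t,K(im),np.array([im["k1"],0,0,0.]))[0][:,0]
def save(im,n): cv2.imwrite("pics/"+n+".png",im["pixels"][:,:,::-1])
E
python3 - <<'E'
from h import *
np.set_printoptions(precision=4,suppress=True)
S=get("side");T=get("top")
cv2.imwrite("pics/a.png",cv2.resize(np.vstack([S["pixels"],T["pixels"]])[:,:,::-1],(480,600),interpolation=cv2.INTER_AREA))
save(S,"s");save(T,"t")
for n in ["unit","flap_hinge","flap_edge","flap_ridge","lip_edge","spare_cell","door_contact","screwdriver","keypad","smoke_head"]:
    a=vision.spot_point(n,S);b=vision.spot_point(n,T)
    print(n,[(x["position"],round(x["confidence"],2)) for x in a[:1]],[(x["position"],round(x["confidence"],2)) for x in b[:1]], tri([(S,a[0]["position"]),(T,b[0]["position"])]) if a and b else "")
s=telemetry.read_state();print(s["t"],s["orientation"],Ro.from_quat(s["orientation"]).as_matrix())
E
```

```text
unit [([327.2, 193.9], 0.61)] [([349.2, 183.8], 0.78)] (array([ 0.5816, -0.0583,  0.0071]), [np.float64(0.0009512899297745915), np.float64(0.0009512899297745249)])
flap_hinge [([310.2, 173.3], 0.73)] [([369.9, 173.1], 0.95)] (array([ 0.627 , -0.0782,  0.0499]), [np.float64(0.037246695173827546), np.float64(0.03724669517382735)])
flap_edge [([339.3, 144.1], 0.96)] [([390.1, 158.3], 0.92)] (array([ 0.6059, -0.1331,  0.1565]), [np.float64(0.00016582191408174267), np.float64(0.00016582191408185765)])
flap_ridge [([338.8, 153.2], 0.77)] [([382.0, 162.6], 0.94)] (array([ 0.6004, -0.1218,  0.1309]), [np.float64(0.003575991506790672), np.float64(0.003575991506790638)])
lip_edge [([316.0, 188.7], 0.47)] [([329.6, 179.4], 0.78)] (array([ 0.5789, -0.0077,  0.0685]), [np.float64(0.00011191055884345407), np.float64(0.0001119105588434427)])
spare_cell [([345.7, 190.5], 0.53)] [([357.5, 201.5], 0.41)] (array([ 0.5258, -0.0766,  0.0524]), [np.float64(0.005795207928090221), np.float64(0.005795207928090355)])
door_contact [([311.9, 176.0], 0.65)] [([478.9, 183.8], 0.74)] (array([ 0.6553, -0.2499, -0.0227]), [np.float64(0.14757750555379587), np.float64(0.147577505553796)])
screwdriver [([425.5, 179.7], 0.8)] [([472.7, 258.8], 0.77)] (array([ 0.4019, -0.3549, -0.002 ]), [np.float64(0.0011666216080835543), np.float64(0.0011666216080834853)])
keypad [([221.8, 308.7], 0.73)] [([151.5, 224.1], 0.94)] (array([0.4784, 0.4163, 0.009 ]), [np.float64(0.00042203629295218257), np.float64(0.0004220362929522777)])
smoke_head [([387.3, 151.0], 0.76)] [([477.8, 178.5], 0.72)] (array([ 0.5981, -0.3836, -0.0087]), [np.float64(0.0051774543158931785), np.float64(0.005177454315893307)])
1.1 [ 0.0965 -0.7005  0.7005 -0.0965] [[-0.9628  0.      0.2703]
 [-0.2703 -0.     -0.9628]
 [-0.     -1.      0.    ]]
```

View pics/s.png

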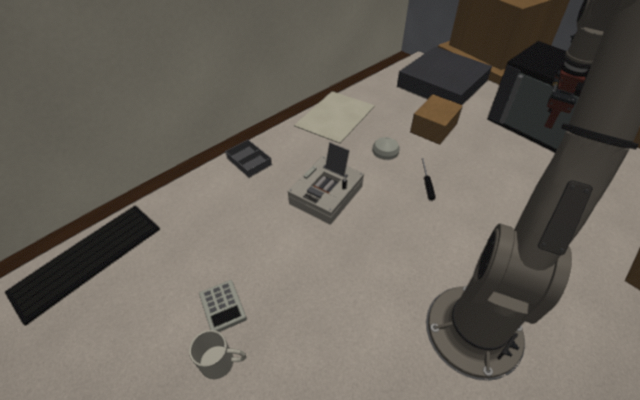

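View pics/t.png

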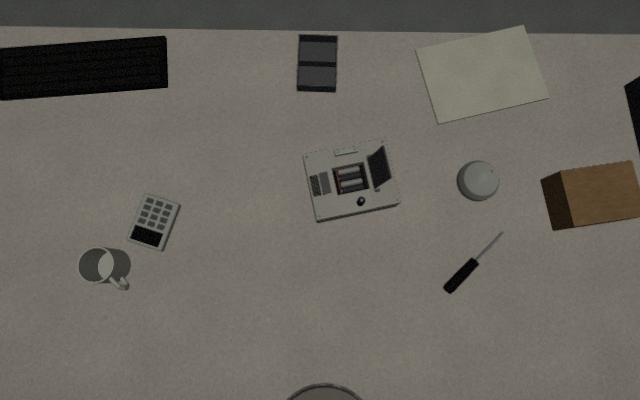

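The pictures show the flap leaning back on the unit's world −y side: edge at side (339,144) and top (390,158). The lip is towards +y at top (320,185), so unit +x ≈ world +y. I'll measure the yaw from the top mask and move behind the flap.

```bash
python3 -m jog '-42 -5 -20 0 0 0;-42 -5 -20 0 0 0;-42 -5 -20 0 0 0;-42 -5 -20 0 0 0;-42 -5 -20 0 0 0;-42 -5 -20 0 0 0;-42 -5 -20 0 0 0;-42 -5 -20 0 0 0;-42 -5 -20 0 0 0;-42 -5 -20 0 0 0;-42 -5 -20 0 0 0;-42 -5 -20 0 0 0' -1 20
cat > m.py <<'E'
from h import *
np.set_printoptions(precision=4,suppress=True)
T=get("top");S=get("side");W=get("wrist");save(W,"w1")
for im in (T,W):
    m=vision.trace("unit",im)
    if not m: print("nomask");continue
    c=max(cv2.findContours(m[0]["mask"].astype(np.uint8),0,1)[0],key=cv2.contourArea)[:,0]
    P=np.array([atz(im,p,0.062)[:2] for p in c.astype(float)],np.float32)
    r=cv2.minAreaRect(P*1000);print("rect mm",r)
for n in ["unit","flap_hinge","flap_edge","flap_ridge","lip_edge","spare_cell","door_contact"]:
    f=lambda im:[(x["position"],round(x["confidence"],2)) for x in vision.spot_point(n,im)[:1]]
    w,t=f(W),f(T); print(n,w,t,tri([(W,w[0][0]),(T,t[0][0])]) if w and t else "")
s=telemetry.read_state();print(s["t"],s["ee_pos"],s["force"])
E
python3 m.py
```

```text
t: 2.3
ee_pos: [0.6041, -0.2812, 0.2537]
orientation: [0.096, -0.7, 0.701, -0.097]
force: [0.5, -0.7, -0.1]
finger_gap: 0.004
rect mm ((581.6519775390625, -55.596649169921875), (167.27626037597656, 202.418212890625), 12.470624923706055)
rect mm ((587.5325317382812, -65.55938720703125), (162.4391632080078, 213.7617950439453), 12.563153266906738)
unit [([167.2, 147.6], 0.63)] [([349.0, 182.8], 0.66)] (array([ 0.5849, -0.058 ,  0.0039]), [np.float64(0.0007535467048094891), np.float64(0.0007535467048095976)])
flap_hinge [([180.9, 155.2], 0.69)] [([370.8, 172.1], 0.72)] (array([ 0.5953, -0.1041,  0.0706]), [np.float64(0.001838984424841092), np.float64(0.0018389844248411463)])
flap_edge [([167.3, 161.5], 0.64)] [([387.2, 161.2], 0.57)] (array([ 0.6016, -0.1271,  0.1514]), [np.float64(0.0008440191757724798), np.float64(0.0008440191757725026)])
flap_ridge [([173.0, 159.5], 0.88)] [([383.9, 162.1], 0.98)] (array([ 0.6025, -0.1238,  0.1354]), [np.float64(0.0010275466215650358), np.float64(0.0010275466215651289)])
lip_edge [([98.4, 145.0], 0.69)] [([327.6, 182.2], 0.69)] (array([ 0.5749, -0.0029,  0.0596]), [np.float64(0.0007968385213854424), np.float64(0.0007968385213855967)])
spare_cell [([153.6, 197.7], 0.72)] [([358.4, 198.3], 0.55)] (array([ 0.5333, -0.0767,  0.0648]), [np.float64(0.0035111393668502697), np.float64(0.0035111393668502645)])
door_contact [([141.5, 93.8], 0.85)] [([345.1, 154.7], 0.51)] (array([ 0.6457, -0.0431,  0.0535]), [np.float64(0.003326098169666699), np.float64(0.0033260981696668843)])
3.25 [ 0.6029 -0.2825  0.2533] [-0.1843  0.2027  0.1488]
```

View pics/w1.png

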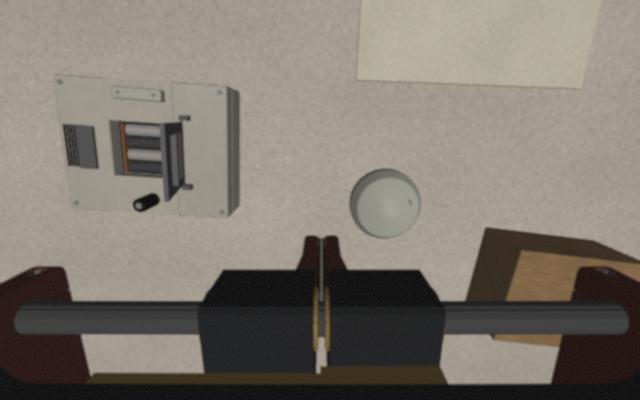

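Wrist view: the flap is end-on at (172,160), the lip at (98,145) and the cell at (147,202). The fingers are closed at (320,245). Yaw is about 12.5°. Next I go behind the flap, below its edge.

```bash
python3 -m jog '0 0 0 0 0.056 0;-7.6 30.7 -29 0 0 0;-7.6 30.7 -29 0 0 0;-7.6 30.7 -29 0 0 0;-7.6 30.7 -29 0 0 0;0 0 0 0 0 0;0 0 0 0 0 0'
cat > u.py <<'E'
from h import *
import sys
C=np.array([0.584,-0.0565]);ux=np.array([-.217,.976]);uy=np.array([-.976,-.217])
Hg=C-.048*ux
def uv(X): d=np.array(X[:2])-Hg; return np.round(1000*np.array([d@ux,d@uy,X[2]-.065]),1)
if __name__=="__main__":
    S=get("side");T=get("top");W=get("wrist")
    if len(sys.argv)>1: save(W,sys.argv[1]);save(S,sys.argv[1]+"s")
    s=telemetry.read_state();print(s["t"],"tcp",uv(s["ee_pos"]),"F",s["force"])
    for n in ["flap_edge","flap_ridge","lip_edge","flap_hinge","unit"]:
        o={k:(im,x[0]["position"]) for k,im in (("S",S),("T",T),("W",W)) if (x:=vision.spot_point(n,im)) and x[0]["confidence"]>.4}
        if len(o)>1:
            X,e=tri(o.values());print(n,list(o),uv(X),np.round(np.array(e)*1000,1))
        else: print(n,{k:v[1] for k,v in o.items()})
E
python3 u.py b
```

```text
t: 3.95
ee_pos: [0.6073, -0.1621, 0.1301]
orientation: [-0.078, 0.703, -0.703, 0.077]
force: [0.8, -0.0, -0.3]
finger_gap: 0.006
4.1 tcp [-62.9  -0.2  66.8] F [-0.31301827 -0.17769278  0.23276587]
flap_edge ['S', 'T', 'W'] [-24.7  -0.3  84.9] [3.1 4.1 1.4]
flap_ridge ['S', 'T', 'W'] [-16.9  -3.1  69.2] [2.4 0.7 1.7]
lip_edge ['S', 'T', 'W'] [95.3 -2.6  8.5] [3.1 2.6 2. ]
flap_hinge ['T', 'W'] [-0.  -2.5  6.1] [2.9 2.9]
unit ['S', 'T', 'W'] [ 45.4  -3.4 -64.2] [2.6 2.6 1.2]
```

View pics/b.png

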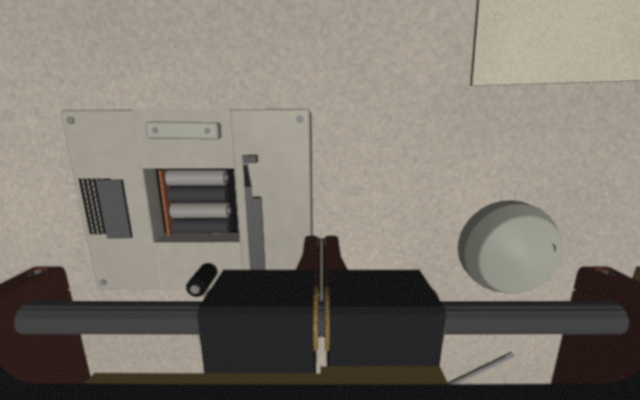

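The picture shows the flap leaning at (255,220), with the fingertip behind it at (320,245). The keypoints agree with the plan to about 3 mm. Now I push it upright.

```bash
python3 -m jog '0 1.5 -8 0 0 0;0 1.5 -8 0 0 0;0 1.5 -8 0 0 0;0 1.5 -8 0 0 0;0 1.5 -8 0 0 0;0 1.5 -5 0 0 0;0 0 0 0 0 0'
python3 u.py
```

```text
t: 5.55
ee_pos: [0.5975, -0.1175, 0.1212]
orientation: [-0.078, 0.703, -0.703, 0.077]
force: [-0.0, 0.1, -0.9]
finger_gap: 0.005
5.7 tcp [-16.2   0.1  56.5] F [-0.26533364 -0.33485635  0.35545066]
flap_edge ['S', 'T', 'W'] [-6.7 -0.8 90.7] [3.7 4.8 1.8]
flap_ridge ['S', 'T', 'W'] [-1.4 -3.6 76.9] [7.2 6.2 3.7]
lip_edge ['S', 'T', 'W'] [ 77.8 -20.6   9.8] [31.3 43.1 20.6]
flap_hinge {'S': [333.9, 171.2]}
unit ['S', 'T', 'W'] [ 45.5   0.  -67.1] [4.3 5.  2.7]
```

```bash
python3 -m jog '0 0 -6.4 0 0 0;0 0 -6.4 0 0 0;0 2.6 -7.1 0 0 0;0 2.6 -7.1 0 0 0;0 4.4 -6.1 0 0 0;0 4.4 -6.1 0 0 0;0 0 0 0 0 0'
python3 u.py c
```

```text
t: 7.15
ee_pos: [0.5888, -0.0789, 0.1068]
orientation: [-0.078, 0.703, -0.703, 0.077]
force: [1.2, 0.2, -0.5]
finger_gap: 0.004
7.3 tcp [23.2  0.1 42.4] F [-0.00404216  0.5014875   0.94421731]
flap_edge ['S', 'T', 'W'] [35.5 -0.1 79.4] [4.5 7.2 4.2]
flap_ridge ['S', 'T', 'W'] [27.4 -5.3 70.7] [3.  1.8 1.6]
lip_edge ['S', 'T', 'W'] [97.1 -3.7  6.6] [2.2 4.3 2.6]
flap_hinge ['S', 'T', 'W'] [19.7 16.5 10.6] [19.3 41.  26.5]
unit ['T', 'W'] [ 46.5  -2.6 -54.1] [0.4 0.4]
```

View pics/c.png

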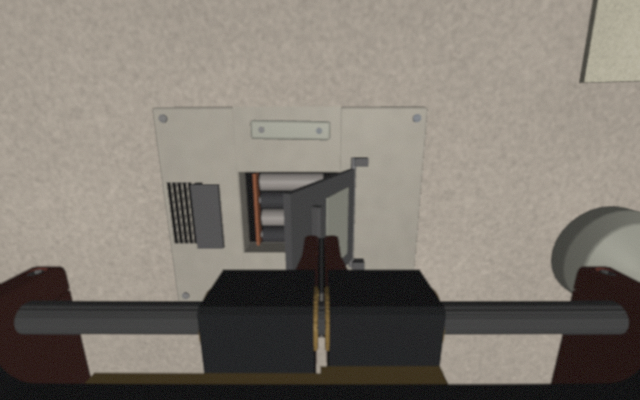

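```bash
cat > f.py <<'E'
from u import *
from scipy.optimize import least_squares
def P(r,n,th,s,off=(-3,-2.5),v=0):
    a=np.array([r*np.cos(th)-n*np.sin(th)+s+off[0], v+off[1], r*np.sin(th)+n*np.cos(th)])/1000
    return np.r_[Hg+a[0]*ux+a[1]*uy,.065+a[2]]
obs=[]
ims={k:get(k) for k in("side","top","wrist")}
for k,im in ims.items():
    for n,r in(("flap_edge",95),("flap_ridge",69)):
        x=vision.spot_point(n,im)
        if x: obs.append((im,k,n,r,np.array(x[0]["position"]),x[0]["confidence"]))
def res(p,full=False):
    e=[(proj(im,P(r,2,p[0],p[1]))[0]-px) for im,k,n,r,px,c in obs]
    return e if full else np.r_[np.ravel(e)]
for s0 in (None,0):
    f=least_squares(res if s0 is None else (lambda p:res([p[0],0])),[1,0] if s0 is None else [1],loss="soft_l1")
    print("theta",np.degrees(f.x[0]),"slide",f.x[1:])
    for (im,k,n,r,px,c),e in zip(obs,res([f.x[0],f.x[1] if s0 is None else 0],True)): print(" ",k,n,round(c,2),px,np.round(e,1))
s=telemetry.read_state();print(s["t"],uv(s["ee_pos"]),s["force"])
E
python3 f.py
```

```text
theta 66.27997998958107 slide [4.67151363]
  side flap_edge 0.5 [330.5 158.4] [-2.9 -0.8]
  side flap_ridge 0.62 [327.6 158.9] [1.8 2.7]
  top flap_edge 0.56 [357.9 165.4] [0.4 1. ]
  top flap_ridge 0.45 [360.6 167.9] [1.3 0.3]
  wrist flap_edge 0.86 [290.5 263.4] [ 0.9 -1.6]
  wrist flap_ridge 0.59 [318.7 244.2] [-5.4 -0.1]
theta 63.281226068492806 slide []
  side flap_edge 0.5 [330.5 158.4] [-2.9 -0.4]
  side flap_ridge 0.62 [327.6 158.9] [2.  2.9]
  top flap_edge 0.56 [357.9 165.4] [0.3 1.2]
  top flap_ridge 0.45 [360.6 167.9] [1.8 0.3]
  wrist flap_edge 0.86 [290.5 263.4] [ 1.6 -3.3]
  wrist flap_ridge 0.59 [318.7 244.2] [-3. -1.]
8.5 [23.4  0.  42.5] [ 0.11603832 -0.5265775   0.01111226]
```

```bash
python3 -c "
import cv2,numpy as np
b=cv2.imread('pics/b.png')[140:290,140:330];c=cv2.imread('pics/c.png')[140:290,225:415]
s=cv2.imread('pics/cs.png')[140:215,285:380]
cv2.imwrite('pics/d.png',cv2.convertScaleAbs(np.hstack([cv2.resize(c,(760,600)[:2] if 0 else (500,395),interpolation=2),cv2.resize(s,(300,237),interpolation=2) if 0 else cv2.resize(cv2.resize(s,(300,237)),(300,395))]),alpha=1.6))"
```

```text
(no output)
```

View pics/d.png

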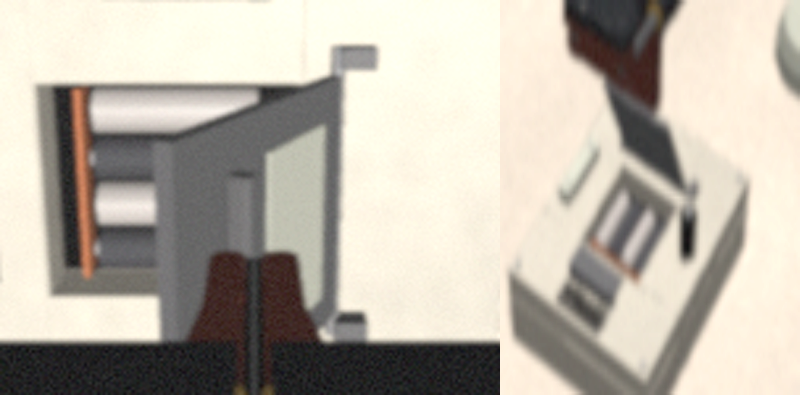

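```bash
python3 - <<'E'
from u import *
W=get("wrist")
def atv(p,v):
    o,d=ray(W,p); n=np.r_[uy,0]; k=((Hg@uy+v)-o@n)/(d@n); return uv(o+k*d)
print("hinge",uv(atz(W,(354,169),.065)),"bracket",uv(atz(W,(360,161),.065)))
for v in(-.036,-.0385): print("edge inner",atv((286,192),v),"edge outer",atv((291,193),v))
print("bay left",uv(atz(W,(240,172),.062)),uv(atz(W,(244,252),.062)))
print("case L/R",uv(atz(W,(155,108),.062)),uv(atz(W,(425,108),.062)))
print("ridge end top",atv((312,206),-.0275),uv(telemetry.read_state()["ee_pos"]))
E
```

```text
hinge [ -1.5 -36.7   0. ] bracket [ -5.8 -42.7   0. ]
edge inner [ 41. -36.  76.] edge outer [ 38.3 -36.   78.4]
edge inner [ 39.7 -38.5  87.4] edge outer [ 37.2 -38.5  89.5]
bay left [ 84.5 -34.1  -3. ] [85.7 31.3 -3. ]
case L/R [142.7 -80.6  -3. ] [-51.8 -80.4  -3. ]
ridge end top [ 27.9 -27.5  72.1] [23.4  0.  42.5]
```

```bash
python3 - <<'E'
from u import *
W=get("wrist");s=W["state"]
print(Ro.from_quat(s["orientation"]).as_matrix().round(3)); print(np.array(W["tool_from_camera"]).round(3))
x=np.array(s["ee_pos"])
print("tcp px",proj(W,x),"20mm up",proj(W,x+[0,0,.02]), "w/ x +-10 tool",proj(W,[x+.01*np.r_[uy,0],x-.01*np.r_[uy,0],x+.01*np.r_[ux,0]]))
for k in("top","side"): print(k,proj(get(k),x))
E
```

```text
[[-0.976  0.     0.216]
 [-0.216  0.    -0.976]
 [-0.    -1.    -0.   ]]
[[-0.     0.965  0.261 -0.071]
 [ 0.    -0.261  0.965 -0.191]
 [ 1.     0.    -0.     0.   ]
 [ 0.     0.     0.     1.   ]]
tcp px [[320.54572717 235.26933556]] 20mm up [[320.48871879 247.19486449]] w/ x +-10 tool [[320.56320606 249.64880106]
 [320.52780624 220.51367818]
 [305.07624539 235.27867187]]
top [[362.90289749 171.28769773]]
side [[330.6559262  166.45889032]]
```

```bash
python3 - <<'E'
from u import *
S=get("side");z=np.array([.2703,-.9628,0]);x=np.array([-.9628,-.2703,0])
c=np.array([.183,-.65,.193])
out=[]
for fn,X in (("s",[c+k*z+w*x for k in(.044,.0575,-.044,-.0575) for w in (.01,-.01)]),
  ("bs",[np.r_[Hg-.0629*ux,.1318]+k*np.r_[ux,0]+w*np.r_[uy,0] for k in(.011,-.011) for w in(.01,-.01)])):
    p=proj(S,np.array(X)); im=cv2.imread(f"pics/{fn}.png"); m=p.mean(0).astype(int); print(fn,p.round(1).tolist())
    x0,y0=m-[32,38]; cr=cv2.resize(im[y0:y0+76,x0:x0+64],None,fx=6,fy=6,interpolation=1)
    for q in p: cv2.circle(cr,tuple(((q-[x0,y0]+.5)*6).astype(int)),4,(0,255,0),-1)
    out.append(cr)
cv2.imwrite("pics/e.png",cv2.convertScaleAbs(np.hstack(out),alpha=1.6))
E
```

```text
s [[549.7, 120.8], [543.5, 118.9], [550.1, 118.8], [544.0, 116.9], [546.5, 134.7], [540.1, 132.7], [546.0, 137.0], [539.5, 134.9]]
bs [[346.3, 148.5], [340.9, 146.3], [349.9, 144.9], [344.5, 142.7]]
```

View pics/e.png

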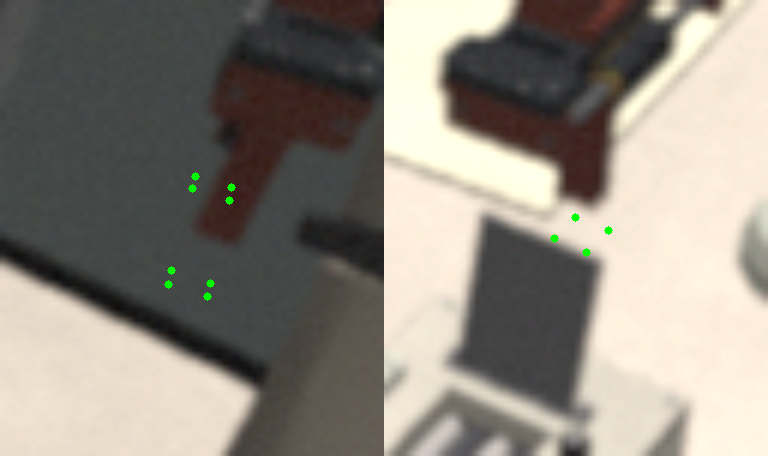

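The side picture shows the visible fingertip ending well short of the projected TCP: (580,205) against (581,235) in the crop. The flap's angle also fits contact at a higher point. I'll quantify this.

```bash
python3 - <<'E'
from u import *
S=get("side");W=get("wrist")
c=np.r_[Hg-.0629*ux,.1318]
for dz in (0,.01,.015,.02,.025,.03): print(dz,proj(S,[c+k*np.r_[ux,0]+w*np.r_[uy,0]+[0,0,dz] for k in(.011,-.011) for w in(.01,-.01)]).round(1).tolist())
p=cv2.undistortPoints(np.array([[[320.,237.]]]),K(W),np.array([W["k1"],0,0,0.]))[0,0]
M=np.array(W["tool_from_camera"]);d=M[:3,:3]@np.r_[p,1];o=M[:3,3]
for x in(-.0125,-.01,-.005,0):print(x,(o+d*(x-o[0])/d[0]).round(4))
E
python3 - <<'E'
# finger (dark red) mask rows in bs crop
import cv2,numpy as np
im=cv2.imread('pics/bs.png').astype(int)
b,g,r=im[...,0],im[...,1],im[...,2]
m=(r-b>18)&(r<110)&(r>30)&(r-g>15)
for y in range(125,152): 
    x=np.flatnonzero(m[y,320:365])+320
    print(y,(x.min(),x.max()) if len(x) else None,end=' ')
E
```

```text
0 [[346.3, 148.5], [340.9, 146.3], [349.9, 144.9], [344.5, 142.7]]
0.01 [[346.5, 146.0], [341.0, 143.8], [350.0, 142.4], [344.6, 140.2]]
0.015 [[346.6, 144.8], [341.1, 142.5], [350.1, 141.1], [344.7, 138.9]]
0.02 [[346.6, 143.5], [341.2, 141.3], [350.2, 139.9], [344.8, 137.7]]
0.025 [[346.7, 142.2], [341.2, 140.0], [350.3, 138.6], [344.9, 136.4]]
0.03 [[346.8, 141.0], [341.3, 138.7], [350.4, 137.3], [344.9, 135.1]]
-0.0125 [-0.0125 -0.0363 -0.0002]
-0.01 [-0.01   -0.0297 -0.0002]
-0.005 [-0.005  -0.0164 -0.0003]
0 [ 0.     -0.0032 -0.0003]
125 (np.int64(328), np.int64(333)) 126 (np.int64(327), np.int64(333)) 127 (np.int64(328), np.int64(349)) 128 (np.int64(329), np.int64(348)) 129 (np.int64(333), np.int64(348)) 130 (np.int64(337), np.int64(349)) 131 (np.int64(338), np.int64(348)) 132 (np.int64(341), np.int64(348)) 133 (np.int64(344), np.int64(347)) 134 (np.int64(345), np.int64(348)) 135 (np.int64(344), np.int64(348)) 136 (np.int64(344), np.int64(347)) 137 (np.int64(343), np.int64(347)) 138 (np.int64(344), np.int64(346)) 139 (np.int64(346), np.int64(347)) 140 None 141 None 142 None 143 None 144 None 145 None 146 None 147 None 148 None 149 None 150 None 151 None
```

The effective fingertip ends about 29 mm behind the stated TCP, since the side, wrist and flap-angle readings all agree. It is touching beyond the ridge. I'll back off, go lower and re-contact on the hinge side.

```bash
python3 -m jog '0 -1.2 12 0 0 0;0 -1.2 12 0 0 0;0 -1.2 12 0 0 0;0 -1.2 12 0 0 0;0 10 0 0 0 0;0 10 0 0 0 0;0 0 -8.2 0 0 0;0 0 -8.2 0 0 0;0 0 -8.2 0 0 0;0 2.6 -7.1 0 0 0;0 2.6 -7.1 0 0 0;0 0 0 0 0 0'
python3 f.py; python3 -c "
from h import *
W=get('wrist');S=get('side')
cv2.imwrite('pics/g.png',np.hstack([cv2.resize(W['pixels'][140:290,225:415],(500,395)),cv2.resize(S['pixels'][135:214,290:350],(300,395))])[:,:,::-1])"
```

```text
t: 10.05
ee_pos: [0.591, -0.0878, 0.0868]
orientation: [-0.078, 0.703, -0.703, 0.077]
force: [-0.1, -0.2, 0.3]
finger_gap: 0.009
theta 65.91922603736013 slide [4.89454592]
  side flap_ridge 0.53 [327.6 163.4] [ 1.6 -1.6]
  top flap_edge 0.54 [357.2 166.2] [0.7 0.3]
  top flap_ridge 0.63 [359.  167.9] [2.6 0.4]
  wrist flap_edge 0.75 [265.5 280.8] [-0.3  0.6]
  wrist flap_ridge 0.85 [293.7 260.7] [-0.1 -1.9]
theta 62.299336011008336 slide []
  side flap_ridge 0.53 [327.6 163.4] [ 1.8 -1.3]
  top flap_edge 0.54 [357.2 166.2] [0.3 0.7]
  top flap_ridge 0.63 [359.  167.9] [2.9 0.5]
  wrist flap_edge 0.75 [265.5 280.8] [-0.6 -2.2]
  wrist flap_ridge 0.85 [293.7 260.7] [ 1.9 -3.3]
10.5 [13.8  0.1 22.1] [-0.58639808 -0.55986509  0.33594843]
```

View pics/g.png

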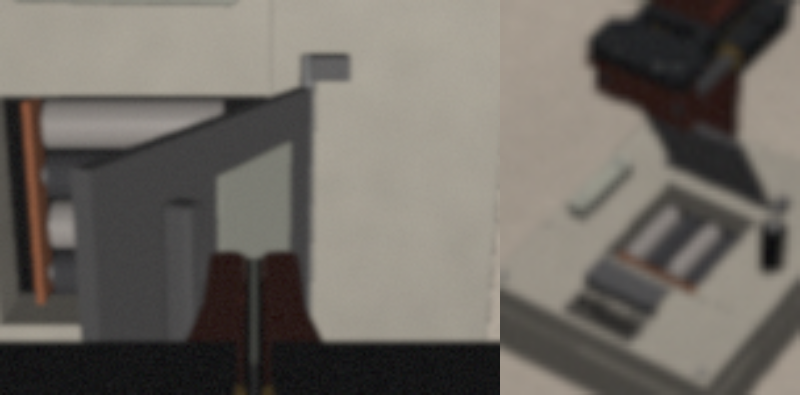

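The picture shows the finger now on the hinge side of the ridge (ridge at crop x≈180, finger from x≈210) with the flap at about 62°, as modelled. I'll fold on.

```bash
python3 -m jog '0 4.4 -6.1 0 0 0;0 4.4 -6.1 0 0 0;0 5.9 -4.8 0 0 0;0 5.9 -4.8 0 0 0;0 6.9 -3.2 0 0 0;0 6.9 -3.2 0 0 0;0 4 -1 0 0 0;0 4 -1 0 0 0;0 0 0 0 0 0'
python3 f.py; python3 -c "
from h import *
W=get('wrist');S=get('side')
cv2.imwrite('pics/i.png',np.hstack([cv2.resize(W['pixels'][140:290,225:415],(500,395)),cv2.resize(S['pixels'][135:214,290:350],(300,395))])[:,:,::-1])"
```

```text
t: 11.5
ee_pos: [0.5843, -0.0599, 0.044]
orientation: [-0.077, 0.703, -0.703, 0.077]
force: [-0.5, 0.0, 0.9]
finger_gap: 0.002
theta 10.605119908891512 slide [1.85446864]
  side flap_edge 0.55 [317.3 192.2] [ 0.4 -7.8]
  side flap_ridge 0.79 [321.  178.5] [1.3 2.2]
  top flap_edge 0.72 [330.1 177.9] [2.1 0.8]
  top flap_ridge 0.64 [340.7 177.9] [ 2.4 -1. ]
  wrist flap_edge 0.63 [229.5 257.9] [-0.2 -0.8]
  wrist flap_ridge 0.84 [279.7 252.9] [-0.3  0.4]
theta 10.539837937199541 slide []
  side flap_edge 0.55 [317.3 192.2] [ 0.7 -8.1]
  side flap_ridge 0.79 [321.  178.5] [1.6 1.8]
  top flap_edge 0.72 [330.1 177.9] [2.9 0.7]
  top flap_ridge 0.64 [340.7 177.9] [ 3.2 -1.1]
  wrist flap_edge 0.63 [229.5 257.9] [ 3.3 -0.9]
  wrist flap_ridge 0.84 [279.7 252.9] [3.1 0.4]
11.95 [ 44.2   0.1 -20.2] [-0.56251063 -0.80805696  1.24044462]
```

View pics/i.png

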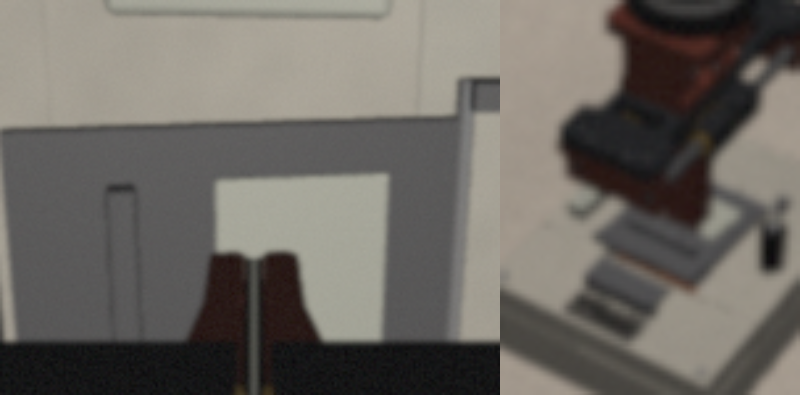

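```bash
python3 -m jog '0 1.5 0 0 0 0;0 1.5 0 0 0 0;0 1 0 0 0 0;0 0 0 0 0 0;0 0 0 0 0 0'; python3 -m jog '0 1 0 0 0 0;0 0 0 0 0 0;0 0 0 0 0 0'; python3 -m jog '0 1 0 0 0 0;0 0 0 0 0 0;0 0 0 0 0 0'
```

```text
t: 12.55
ee_pos: [0.5848, -0.0599, 0.0406]
orientation: [-0.077, 0.703, -0.703, 0.077]
force: [0.3, 0.1, 1.3]
finger_gap: 0.006
t: 12.85
ee_pos: [0.5848, -0.0599, 0.0397]
orientation: [-0.077, 0.703, -0.703, 0.077]
force: [0.2, 0.8, 1.5]
finger_gap: 0.004
t: 13.15
ee_pos: [0.5848, -0.06, 0.0386]
orientation: [0.077, -0.703, 0.703, -0.077]
force: [-0.5, 0.7, 0.6]
finger_gap: 0.006
```

```bash
for i in 1; do python3 -m jog '0 1 0 0 0 0;0 0 0 0 0 0;0 0 0 0 0 0'|egrep 'pos|force';  python3 -m jog '0 1 0 0 0 0;0 0 0 0 0 0;0 0 0 0 0 0'|egrep 'pos|force'; done; python3 f.py | egrep 'theta|wrist|\['
```

```text
ee_pos: [0.5849, -0.06, 0.0379]
force: [-1.1, 2.0, 3.6]
ee_pos: [0.585, -0.06, 0.0375]
force: [-2.8, 0.1, 9.3]
theta -0.002911503575502122 slide [0.89313904]
  side flap_edge 0.61 [318.7 190.4] [-1.2 -1.7]
  side flap_ridge 0.59 [316.9 183.9] [ 5.3 -0.2]
  top flap_edge 0.86 [331.3 183.7] [ 0.2 -3.2]
  top flap_ridge 0.82 [342.1 177.3] [0.4 0.9]
  wrist flap_edge 0.93 [232.9 252.5] [ 0.  -2.4]
  wrist flap_ridge 0.69 [280.1 249.2] [-0.3  0.8]
theta 1.1308144523101453 slide []
  side flap_edge 0.61 [318.7 190.4] [-1.  -2.3]
  side flap_ridge 0.59 [316.9 183.9] [ 5.5 -0.7]
  top flap_edge 0.86 [331.3 183.7] [ 0.6 -3.4]
  top flap_ridge 0.82 [342.1 177.3] [0.8 0.7]
  wrist flap_edge 0.93 [232.9 252.5] [ 0.8 -1.1]
  wrist flap_ridge 0.69 [280.1 249.2] [1.1 1.8]
14.2 [ 44.4  -0.3 -27.5] [-3.45358559  1.26357862  9.49783655]
```

The flap is flat (θ≈0°) at 9 N. I ease off a little and push towards the lip.

```bash
python3 -m jog '0 -0.7 0 0 0 0;0 0 -2 0 0 0;0 0 -2 0 0 0;0 0 -2 0 0 0;0 0 -2 0 0 0;0 0 0 0 0 0'|egrep 'pos|force'; python3 -m jog '0 0 -2 0 0 0;0 0 -2 0 0 0;0 0 -2 0 0 0;0 0 0 0 0 0'|egrep 'pos|force';python3 f.py | egrep 'theta|wrist|\[[ 0-9]'
```

```text
ee_pos: [0.5834, -0.0528, 0.0377]
force: [-0.5, -2.0, 6.0]
ee_pos: [0.5821, -0.047, 0.0377]
force: [-0.6, -2.2, 6.0]
theta 2.7016739191119505 slide [14.72253403]
  side flap_edge 0.45 [316.6 188. ] [-1.6  2.3]
  side flap_ridge 0.57 [315.9 185.6] [ 3.8 -0. ]
  top flap_edge 0.49 [326.4 180.6] [-0.6  0.7]
  top flap_ridge 0.83 [335.1 178.1] [1.7 1. ]
  wrist flap_ridge 0.74 [278.5 251.4] [0.1 0.7]
theta 1.1929710803119122 slide []
  side flap_edge 0.45 [316.6 188. ] [1.1 0. ]
  side flap_ridge 0.57 [315.9 185.6] [ 6.5 -2.4]
  top flap_edge 0.49 [326.4 180.6] [ 5.5 -0.4]
  top flap_ridge 0.83 [335.1 178.1] [ 7.8 -0.1]
  wrist flap_ridge 0.74 [278.5 251.4] [27.1 -0.6]
15.65 [ 57.7  -0.2 -27.3] [-0.88495006 -2.54448698  6.11782446]
```

```bash
python3 -m jog '0 0 -2 0 0 0;0 0 0 0 0 0;0 0 0 0 0 0'|egrep 'pos|force'; python3 -m jog '0 0 -2 0 0 0;0 0 0 0 0 0;0 0 0 0 0 0'|egrep 'pos|force';python3 -m jog '0 0 -2 0 0 0;0 0 0 0 0 0;0 0 0 0 0 0'|egrep 'pos|force'; python3 f.py | egrep 'theta|wrist|\[[ 0-9]'
```

```text
ee_pos: [0.5817, -0.0452, 0.0377]
force: [-0.7, -2.5, 6.1]
ee_pos: [0.5814, -0.0436, 0.0377]
force: [-0.3, -3.4, 5.4]
ee_pos: [0.581, -0.0414, 0.0377]
force: [1.1, -3.6, 4.7]
theta 2.134863820614716 slide [16.22964133]
  side flap_edge 0.76 [317.6 191.5] [-2.9 -0.7]
  side flap_ridge 0.51 [320.1 186.1] [-0.6 -0.1]
  top flap_edge 0.63 [327.6 182.8] [-2.5 -1.3]
  top flap_ridge 0.74 [336.2 179.9] [-0.1 -0.6]
  wrist flap_ridge 0.97 [285.9 252.4] [ 0.3 -0.4]
theta -2.1618463599944495 slide []
  side flap_edge 0.76 [317.6 191.5] [ 0.1 -2.2]
  side flap_ridge 0.51 [320.1 186.1] [ 2.2 -2. ]
  top flap_edge 0.63 [327.6 182.8] [ 4.2 -2. ]
  top flap_ridge 0.74 [336.2 179.9] [ 6.6 -1.5]
  wrist flap_ridge 0.97 [285.9 252.4] [29.8 -4.1]
17.0 [ 63.3  -0.4 -27.4] [ 0.53879396 -2.79032644  4.56944853]
```

```bash
python3 -m jog '0 0 -2 0 0 0;0 0 -2 0 0 0;0 0 -1 0 0 0;0 0 0 0 0 0;0 0 0 0 0 0'|egrep 'pos|force'; python3 -m jog '0 0 -2 0 0 0;0 0 0 0 0 0;0 0 0 0 0 0'|egrep 'pos|force';python3 -m jog '0 0 -1.5 0 0 0;0 0 0 0 0 0;0 0 0 0 0 0'|egrep 'pos|force'
```

```text
ee_pos: [0.5799, -0.0362, 0.0376]
force: [1.1, -2.9, 5.5]
ee_pos: [0.5793, -0.0342, 0.0376]
force: [-0.0, -3.9, 4.5]
ee_pos: [0.579, -0.0327, 0.0375]
force: [1.3, -3.3, 4.8]
```

```bash
python3 f.py | egrep 'theta|wrist|\[[ 0-9]';python3 -c "
from h import *
W=get('wrist');T=get('top')
cv2.imwrite('pics/j.png',np.hstack([cv2.resize(W['pixels'][120:290,195:415],(500,395)),cv2.resize(T['pixels'][135:225,298:405],(300,250)).repeat(1,0) if 0 else cv2.resize(T['pixels'][135:225,298:405],(300,395))])[:,:,::-1])"
```

```text
theta 1.5204450528734843 slide [16.44675885]
  side flap_edge 0.8 [316.5 191.5] [-1.8 -0.4]
  side flap_ridge 0.82 [318.3 188.3] [ 1.1 -2.1]
  top flap_edge 0.52 [327.  181.5] [-2.   0.1]
  top flap_ridge 0.66 [337.2 179.3] [-1.2  0.1]
  wrist flap_ridge 0.95 [301.9 251.7] [ 0.3 -0.3]
theta -2.7071687214487232 slide []
  side flap_edge 0.8 [316.5 191.5] [ 1.2 -2. ]
  side flap_ridge 0.82 [318.3 188.3] [ 4. -4.]
  top flap_edge 0.52 [327.  181.5] [ 4.8 -0.6]
  top flap_ridge 0.66 [337.2 179.3] [ 5.6 -0.8]
  wrist flap_ridge 0.95 [301.9 251.7] [29.8 -4. ]
18.55 [ 72.3  -0.3 -27.4] [ 0.59222129 -3.26853416  4.29515907]
```

View pics/j.png

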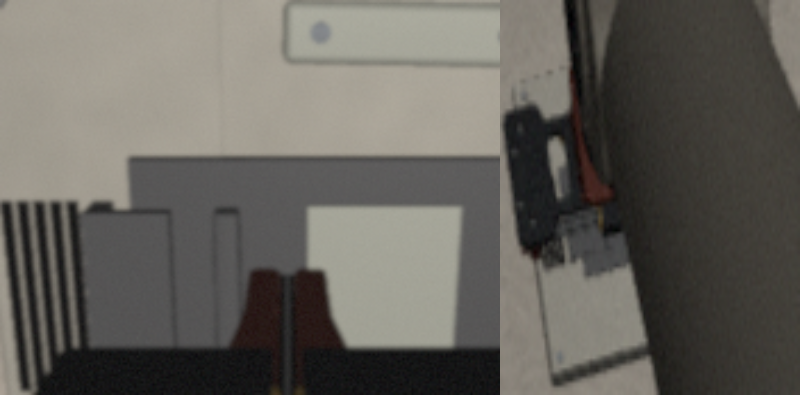

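The picture shows the flap's edge under the lip. The lip-to-ridge gap is 43 px against 25 px for the 6 mm ridge, so about 10 mm, which is the fully-home value. I'll confirm with a short firm nudge on the ridge.

```bash
python3 -m jog '0 0 -2 0 0 0;0 0 0 0 0 0;0 0 0 0 0 0'|egrep 'pos|force';python3 -m jog '0 0 -1.5 0 0 0;0 0 0 0 0 0;0 0 0 0 0 0'|egrep 'pos|force'
```

```text
ee_pos: [0.5785, -0.0307, 0.0375]
force: [1.0, -3.5, 4.8]
ee_pos: [0.5785, -0.0307, 0.0376]
force: [1.8, -5.7, 5.0]
```

The ridge is met and there was no movement at about 6 N, so it is at the end stop. I release straight up and check.

```bash
python3 -m jog '0 0 2 0 0 0;0 -1 1.5 0 0 0;0 -4 0 0 0 0;0 -15 0 0 0 0;0 -30 0 0 0 0;0 -40 0 0 0 0;0 -40 15 0 0 0;0 -30 40 0 0 0;0 0 40 0 0 0;0 0 0 0 0 0;0 0 0 0 0 0;0 0 0 0 0 0'
python3 f.py | egrep 'theta|\[[ 0-9]'; python3 m.py | egrep 'rect|lip|spare|door|unit';python3 -c "
from h import *
W=get('wrist')
cv2.imwrite('pics/k.png',cv2.resize(W['pixels'][40:300,60:440],(760,520))[:,:,::-1])"
```

```text
t: 20.45
ee_pos: [0.5986, -0.1231, 0.1972]
orientation: [-0.078, 0.703, -0.702, 0.077]
force: [1.0, 0.5, -0.6]
finger_gap: 0.003
theta 1.5821082690823296 slide [18.03352895]
  side flap_edge 0.27 [316.5 191.5] [-2.1 -0.1]
  side flap_ridge 0.73 [317.9 188.8] [ 1.2 -2.3]
  top flap_edge 0.71 [324.  180.9] [0.3 0.9]
  top flap_ridge 0.78 [335.5 180.6] [-0.2 -1.1]
  wrist flap_edge 0.87 [196.  194.2] [-0.5 -4.5]
  wrist flap_ridge 0.61 [220.6 190.3] [ 0.2 -0.7]
theta 2.406480311053658 slide []
  side flap_edge 0.27 [316.5 191.5] [ 1.2 -3.9]
  side flap_ridge 0.73 [317.9 188.8] [ 4.5 -6. ]
  top flap_edge 0.71 [324.  180.9] [ 8.  -0.9]
  top flap_ridge 0.78 [335.5 180.6] [ 7.5 -2.7]
  wrist flap_edge 0.87 [196.  194.2] [16.5 -4.2]
  wrist flap_ridge 0.61 [220.6 190.3] [17.3 -0.4]
rect mm ((580.9661865234375, -57.35118865966797), (165.86329650878906, 204.49453735351562), 11.679555892944336)
rect mm ((585.5956420898438, -58.135223388671875), (161.98858642578125, 202.32565307617188), 12.449790954589844)
unit [([269.0, 180.5], 0.71)] [([348.5, 180.9], 0.6)] (array([ 0.588 , -0.0593,  0.0077]), [np.float64(0.003570499078012465), np.float64(0.003570499078012481)])
lip_edge [([205.9, 190.3], 0.87)] [([330.5, 180.3], 0.57)] (array([ 0.5761, -0.0093,  0.0725]), [np.float64(0.00037036874445822346), np.float64(0.00037036874445821804)])
spare_cell [([266.1, 240.2], 0.69)] [([358.5, 199.4], 0.38)] (array([ 0.5329, -0.0763,  0.064 ]), [np.float64(0.0018574217765627557), np.float64(0.001857421776562738)])
door_contact [([252.5, 124.5], 0.95)] [([345.4, 153.2], 0.44)] (array([ 0.6486, -0.0434,  0.0522]), [np.float64(0.002821624297455473), np.float64(0.002821624297455373)])
```

View pics/k.png

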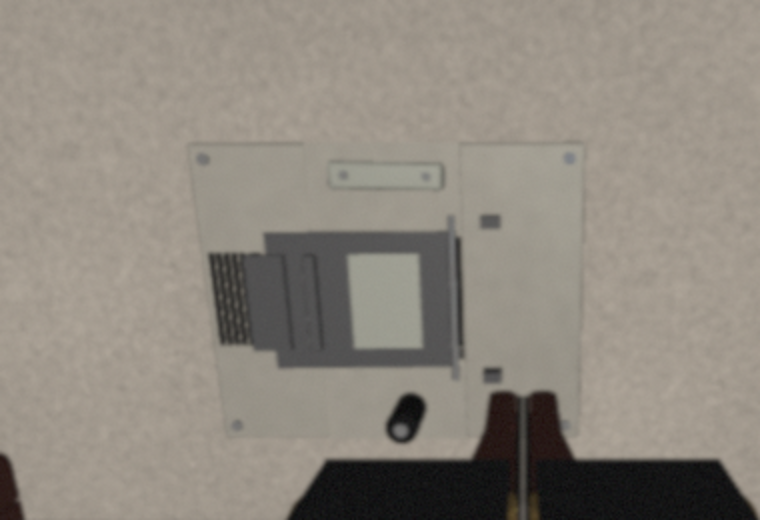

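The picture shows the flap lying flat and shut with nothing holding it, its edge under the lip. Pin to lip is about 83 mm, against 85 mm nominal when fully home. The cell and door contact are where they were.

```bash
python3 -c "
from bench import workorder; print(workorder.sign_off())"
```

```text
the job is handed in; nothing more can be done
None
```

The flap is shut, with its free edge under the retaining lip. I folded it down with the closed fingertips, pressed it flat (about 9 N at most) and slid it to its end stop. I handed the job in at about 21 s of the 42 s allowed.

**Last checks, with the arm clear:**
- **Angle:** the flap stayed down after release. The fit gives about 1.6°, which is within measuring noise of flat.
- **Slide:** the fit gives about 18 mm, 2 mm more than the 16 mm stop allows, so it is slightly off. The pin-to-lip distance in the wrist picture is about 83 mm, against 85 mm when fully home. A push of about 6 N on the ridge moved it no further.
- **Other things:** the unit, spare cell and door contact measured within a few mm of where they started, which is about the measuring noise. I did not re-measure the screwdriver, keypad or smoke head, but nothing touched them as far as I could tell.

**What disagreed:** the visible fingertips end about 29 mm short of the stated TCP. Because of that, my first fold pressed the flap beyond the ridge. I backed off, corrected for it and folded again from the hinge side of the ridge.

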